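Clamp a mounted specimen in the cranked vice

ROBOT

A 7-joint arm with a two-finger parallel gripper is mounted at the origin on the work surface. World frame = base frame: x ahead of the robot, y to its left, z up, the work surface at z = 0. Lengths are in m, angles in degrees, forces in N, time in s.
With the tool pointing down it reaches from about 0.425 to 0.875 m from the base axis. Payload 8.4 kg.
Tool frame: the origin (TCP) lies at the very end of the fingers, on their centre line; the grasp point (between the pads) lies env.grasp_offset behind it (env.grasp_offset is the distance from the TCP to the grasp point, in m); z points along the fingers, x is the direction in which the jaws open and shut, and the axes are right-handed (so a half turn about z gives the same grasp; the last joint's range is limited). The gripper opens to 85 mm and grips with 20 to 120 N. Pads are 22 mm wide; open, the fingers measure 114 mm over their backs; the gripper's body (76 mm by 85 mm) begins 54 mm behind the grasp point. The pads swing forward as they close: fully open they stand 13 mm farther back than shut.
Start: joints at [-77.705, 19.091, 2.286, 83.961, -0.768, 76.965, -3.352], TCP at [0.201, 0.618, 0.231] pointing down, gripper open.
Joint ranges: [-147.57, 147.57], [-21.85, 119.76], [-74.77, 79.35], [14.55, 137.4], [-85.83, 265.84], [4.83, 119.75], [-152.11, 152.11]. Speed limits (degrees/s): [127.2, 127.2, 159.86, 159.86, 180, 180, 180].

INTERFACE

Orientations are given as a 3x3 rotation matrix whose columns are the frame's x, y, z axes.
In Python, from station import env gives the robot as it stands. The module is installed in compiled form; this text tells all that it offers.
- The arm moves only by the tool send_rows, never from a script. Its argument "commands" is a list of rows, each a list of 3 entries, a list of its own where there are three numbers: the opening, from 0 (shut) to 1 (fully open), then the shift along the world's x, y, z in mm, then the turn, a rotation vector about the world's x, y, z in rad. In form: [[fingers, [x, y, z], [ax, ay, az]], ...]. A call has 1 to 5 rows; each row is the pose to reach, as a shift and turn from the pose measured when the call began; what a row does not reach only later rows make up. A row lasts 1/8 s, in which the tool goes at most 62.5 mm and 10.7 degrees, less where a joint would pass 70% of its speed; a pose out of reach is approached as far as the arm can. A call with a gripper value outside its range is refused whole. The fingers move at their own pace and stop on an object; "newtons" is the grip in N (left out, the last holds). Time passes only in rows, so rows that repeat a pose let the fingers close. It gives the time, the measured TCP pose, the force and the opening at its end, in the units of the state.
- env.observe(): the state, without advancing time (a new reading comes with each control period).
- env.snapshot(name): name is "side" or "top"; returns a dict with "frame" (480x640x3 uint8, red, green, blue), "camera_matrix" (3x3 intrinsics, pixels), "position" and "attitude" of the camera in the world. Camera axes: x right, y down, z forward; pixel columns grow to the right and rows downward; lengths in m; the calibration is good to about 2 mm. A picture is of the moment at which its call begins. There is no depth.
- env.hand_in(): hands the job in, once; it reports no verdict.
Trained networks look in a picture, given as the dict that the camera call returned (one of the last four; its "shot" number tells which), for a name from the list of things; names that differ only in an ending like _2 or _b are one class to them, and where a whole thing is asked for, a point or a joint stands for the part that bears it (a point fixed in the world has none). Each returns a list of dicts, best first, with "p" (0 to 1); they miss things now and then, are a little off and sometimes report something else, mostly with a low value. They report only what shows in the picture. A call takes as long as a camera call. They do not tell look-alikes from the thing itself.
- env.search_frame(name, picture): "bbox" ([left, top, right, bottom] in pixels, round what is visible of it).
- env.outline_of(name, picture): "region" (480x640 bool, what is visible of it) and "bbox" ([left, top, right, bottom] in pixels, round what is visible of it).
- env.landmark_of(name, picture): "point" ([column, row] in pixels: a listed point, or the origin of a listed thing).
The state is a dict: "clock": time; "q": joint angles; "qvel": joint speeds; "joint_torque": joint torques, N m; "tool_pos": TCP position; "tcp_rot": TCP orientation; "wrist_force": force on the tool from outside, world axes, zero at the start; "ft_torque": the same for the moment, N m; "gripper_width": opening from 0.0 (shut) to 1.0 (fully open).
Only numpy, scipy, OpenCV 4.12 (cv2) and the standard library are available. Lean on these libraries where they do the work, as an engineer would, in place of code of your own. Each camera call takes 0.05 s, during which the arm holds its last target.

TASK

Take the loose crank from the rubber mat, fit it fully down onto the vice's square spindle without ramming it, and wind it clockwise with the crank until the sliding jaw holds the black specimen firmly in the V jaw, stopping as soon as you feel it bite so that the specimen is not crushed. Then lift the crank straight off, leaving the specimen clamped, and stand the crank back on the mat, hub down, and let go. Leave the jar, the tray and the tweezers where they are.

Things in the scene. Friction and masses are not known exactly. Their poses are not given: they have to be found in the camera images.
- vice: White and steel bench vice, fixed, 262 mm long, 100 mm wide. Origin: on the bench under the spindle axis; its x axis runs along the bed. White gear housing, 76 x 84 mm, top 58 mm above the bench, under the spindle; bed top 20 mm, jaws' tops at most 65 mm above the bench. The V jaw (120 deg, open to the sliding jaw) is locked at a place that is not reported: the bottom of its V is 159 to 171 mm from the origin.
- spindle: Upright 14 mm square steel spindle above the gear housing. Origin: on its axis, on top of the 42 mm round collar at its foot, 66 mm above the bench; the square rises 19 mm from there, then a round tapered tip of 3 mm. x, y square to its flats, z up. Turning it clockwise seen from above closes the jaw, 10 mm per rad. Turning takes 0.15 N m for friction plus 0.01 N m per newton of clamping.
- jaw: Sliding steel jaw, 76 mm wide, 28 mm tall, moved by the spindle only. Origin: middle of the foot of its clamping face, which looks along the vice's x, the way it closes, to the V jaw. It holds the specimen at 125 to 139 mm along x from the vice's origin, depending on where the V jaw is locked. The gear stays where it is left and holds up to 15 N of clamping by itself.
- specimen: Loose black round specimen, 30 mm across, 24 mm tall, standing on the bed between the jaws. Origin: centre of its underside, z up. The jaw pushes it home, which takes next to no force until it bites in the V. The clamping must reach 8 N while winding and must never exceed 50 N; from the first bite to 50 N the spindle turns only about 0.1 rad.
- crank_hub (a point): Centre of the hub of the loose steel crank (0.35 kg): an upright block 26 x 26 mm, 46 mm tall; this point is on its axis, 23 mm above its underside. x axis: along the crank arm (14 mm wide, 22 to 32 mm above the underside) to the handle. On the other side sits a 26 mm counterweight ball, 40 mm from the axis. The two sides across y are free to grip.
- crank_handle (a point): Middle of the upright black handle sleeve of the crank, 20 mm thick, 52 mm tall, free to spin on its pin, 68 mm from the hub's axis; this point is 60 mm above the hub's underside. Its own yaw means nothing.
- mat: Black rubber mat, fixed, 200 x 200 x 4 mm. Origin: centre of its underside on the bench. The crank stands here, socket down, at the start and at the end.
- jar: Amber glass jar with a white lid, 52 mm across, 70 mm tall; leave alone.
- tray: White plastic open tray, 90 x 120 x 25 mm; leave alone.
- tweezers: Steel tweezers, 120 mm long, lying flat; leave alone.
- crank_socket (a point): Middle of the mouth of the square socket in the underside of the crank's hub: 15.2 mm wide, 22 mm deep, square to the hub's sides, so it fits the spindle in four ways, with about 0.08 rad of play. Fully home, the hub's underside rests on the spindle's collar.
Not all that is in view belongs to the job. What is shaped like the part that bears crank_hub but blue is not meant.

How it is judged:
By the outcome, as a careful person would: the job done as asked, in the order asked, and still so for the second after the job is handed in, with the robot touching nothing.
It also fails if it takes over 72 s, if anything falls off the work surface, if the arm or the gripper's body presses on something with over 40 N, if the wrist force passes 120 N, or if a joint passes its speed limit or range.

## Working session

There is one attempt and no reset: what is moved stays moved. The work goes in short steps, Python scripts to look and compute and a tool call to move; the robot and the scene stay as the last step left them, time stands still between calls to the robot, and variables do not carry over. Pictures are saved under pics/ and viewed, and the job is handed in when it is done.

Besides the shell and the picture viewer there is one more tool, called after ">>>" as name([rows], argument=value, ...), one row to a line, values as JSON. send_rows: Moves the arm, as the interface text tells. Its arguments: {"type":"object","properties":{"commands":{"type":"array","items":{"type":"array"}},"newtons":{"type":"number"}},"required":["commands"]}

```bash
mkdir -p pics
cat > h.py <<'E'
import numpy as np, cv2
from station import env
def save(s,n): cv2.imwrite('pics/'+n+'.png', s['frame'][:,:,::-1])
def ray(s,p):
    K=np.array(s['camera_matrix']);R=np.array(s['attitude']);c=np.array(s['position'])
    d=R@np.linalg.inv(K)@np.array([p[0],p[1],1.]);return c,d/np.linalg.norm(d)
def onz(s,p,z):
    c,d=ray(s,p);return c+d*(z-c[2])/d[2]
def proj(s,X):
    K=np.array(s['camera_matrix']);R=np.array(s['attitude']);c=np.array(s['position'])
    v=K@(R.T@(np.array(X)-c));return v[:2]/v[2]
def tri(s1,p1,s2,p2):
    c1,d1=ray(s1,p1);c2,d2=ray(s2,p2)
    t=np.linalg.lstsq(np.stack([d1,-d2],1),c2-c1,rcond=None)[0]
    a=c1+d1*t[0];b=c2+d2*t[1];return (a+b)/2,np.linalg.norm(a-b)
E
python3 - <<'E'
from h import *
print(env.observe(),env.grasp_offset)
for n in ('top','side'):
    s=env.snapshot(n);save(s,n+'0');print(n,s['position'],s['attitude'],s['camera_matrix'],s['frame'].shape)
    for k in ('vice','spindle','jaw','specimen','crank_hub','crank_handle','mat','crank_socket'):
        print(k,[(np.round(r['point'],1).tolist(),round(r['p'],2)) for r in env.landmark_of(k,s)])
    for k in ('crank_hub','spindle','mat'):
        print(k,[(np.round(r['bbox'],1).tolist(),round(r['p'],2)) for r in env.search_frame(k,s)])
E
```

```text
{'clock': 0.0, 'q': array([-77.70441113,  19.13154054,   2.28544054,  84.00988808,
        -0.76770147,  76.966776  ,  -3.35260554]), 'qvel': array([-0.0224249 , -0.01987398,  0.02036959, -0.00929829, -0.00800233,
       -0.02199969,  0.00159043]), 'joint_torque': array([-2.41116195e-04, -6.58538675e+01,  1.36503574e+00, -4.05584264e+01,
        1.65876659e-02,  1.22469873e-02,  1.68328404e-05]), 'tool_pos': array([0.2005339 , 0.61781551, 0.23043394]), 'tcp_rot': array([[ 3.08715938e-01,  9.51154203e-01, -3.89358149e-04],
       [ 9.51152906e-01, -3.08716162e-01, -1.57501361e-03],
       [-1.61828197e-03,  1.15892670e-04, -9.99998684e-01]]), 'wrist_force': array([ 0.63408406, -0.26558193,  0.34655252]), 'ft_torque': array([-0.00594398, -0.02105283,  0.00127833]), 'gripper_width': 1.0026555002679625} 0.0187
top [0.37287364 0.00544871 0.96595002] [[ 0.0090133  -0.98546544  0.16963674]
 [-0.99987289 -0.01111307 -0.01143258]
 [ 0.0131516  -0.16951213 -0.98544034]] [[459.08879916   0.         324.66344702]
 [  0.         459.08879916 238.10315654]
 [  0.           0.           1.        ]
[... 949 characters left out ...]
  1.        ]] (480, 640, 3)
vice [([355.2, 335.0], 0.67), ([236.1, 166.6], 0.34)]
spindle [([358.4, 317.6], 0.78)]
jaw [([411.1, 306.7], 0.68)]
specimen [([428.1, 302.2], 0.82)]
crank_hub [([265.6, 182.3], 0.83), ([166.4, 211.2], 0.78), ([367.0, 145.7], 0.65)]
crank_handle [([155.4, 177.1], 0.72), ([236.2, 166.3], 0.58), ([384.2, 151.1], 0.5), ([271.8, 194.8], 0.18)]
mat [([281.2, 187.6], 0.97)]
crank_socket [([365.7, 152.0], 0.93), ([170.0, 220.5], 0.89), ([270.9, 191.6], 0.65)]
crank_hub [([146.9, 165.9, 179.1, 233.5], 0.96), ([354.4, 129.3, 392.1, 168.1], 0.86), ([232.6, 155.3, 294.7, 198.3], 0.77)]
spindle [([347.3, 306.5, 372.2, 329.6], 0.73)]
mat [([225.1, 154.9, 322.1, 224.6], 0.82)]
```

View pics/top0.png

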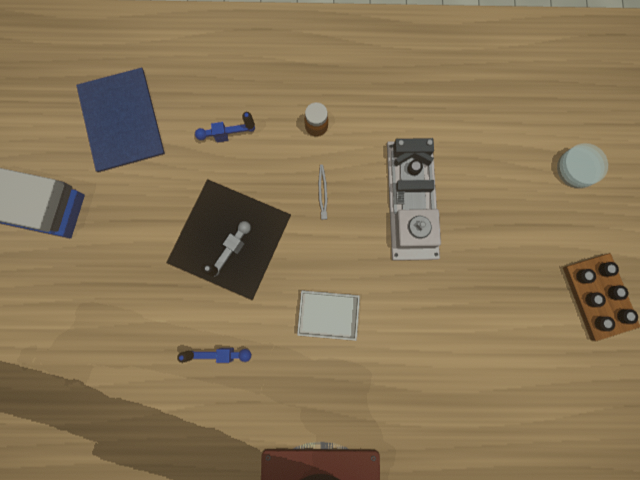

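View pics/side0.png

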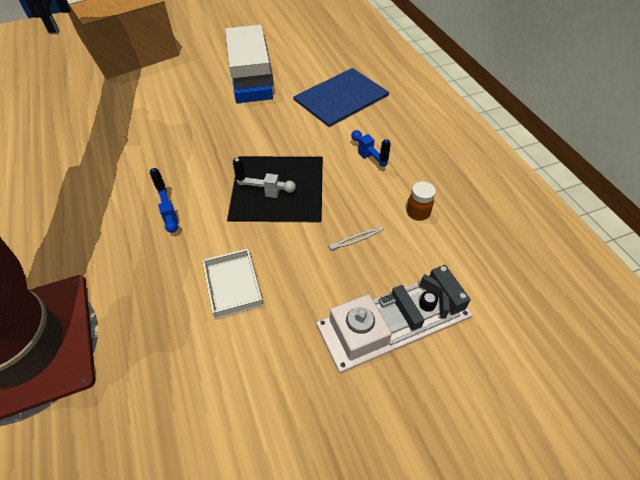

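Run:
```python
import cv2
a=cv2.imread('pics/top0.png')
cv2.imwrite('pics/crop_t.png',cv2.resize(a[210:290,170:290],None,fx=6,fy=6,interpolation=cv2.INTER_CUBIC))
cv2.imwrite('pics/crop_v.png',cv2.resize(a[120:270,340:490],None,fx=4,fy=4,interpolation=cv2.INTER_CUBIC))
```

```text
(no output)
```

View pics/crop_t.png

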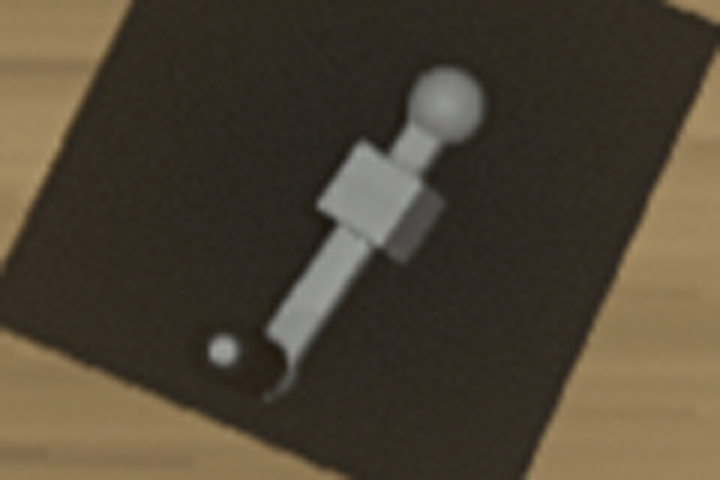

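View pics/crop_v.png

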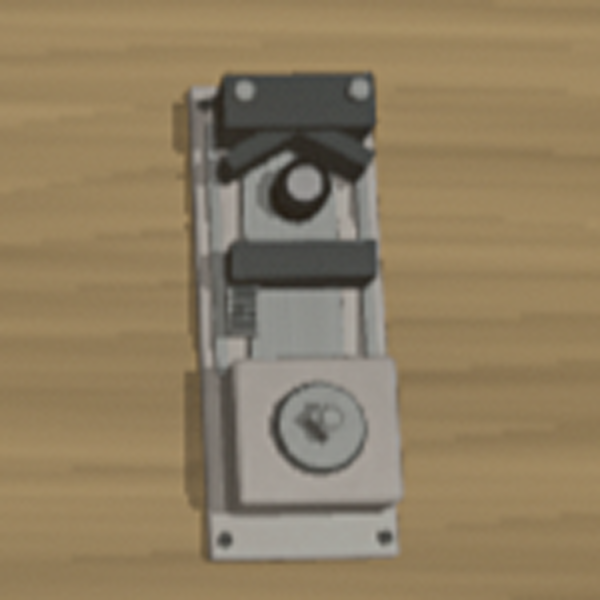

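Candidates for the crank in the top view: steel (232,246) on the mat, blue (218,132), blue (224,355). The steel one on the mat is the one meant, and the crop confirms it is grey with its hub standing. Next I'll measure it and look at the spindle's yaw.

Run:
```python
from h import *
T=env.snapshot('top');S=env.snapshot('side')
def best(k,s,near=None):
    L=env.landmark_of(k,s)
    if near is not None: L=sorted(L,key=lambda r:np.hypot(*(np.array(r['point'])-near)))
    return np.array(L[0]['point'])
for k,a,b,z in (('vice',(411,235),(355,335),0),('spindle',(418,226),(358,317),.066),('jaw',(413,182),(411,306),.02),('specimen',(415,172),(428,302),.02),('crank_hub',(232,246),(265,182),.027),('crank_handle',(211,268),(236,166),.064),('mat',(231,240),(281,187),0),('crank_socket',(234,245),(271,191),.004)):
    p=best(k,T,a);q=best(k,S,b);X,e=tri(T,p,S,q)
    print(k,p.round(1),q.round(1),'tri',X.round(4),round(e,4),'T',onz(T,p,z).round(4),'S',onz(S,q,z).round(4))
for s,n,c in ((T,'t',(420,226)),(S,'s',(359,316))):
    f=s['frame'][c[1]-20:c[1]+20,c[0]-20:c[0]+20,::-1]
    cv2.imwrite('pics/sp_%s.png'%n,cv2.resize(f,None,fx=14,fy=14,interpolation=cv2.INTER_CUBIC))
f=S['frame'][255:375,310:480,::-1]
cv2.imwrite('pics/vs.png',cv2.resize(f,None,fx=4,fy=4,interpolation=cv2.INTER_CUBIC))
f=S['frame'][140:220,220:320,::-1]
cv2.imwrite('pics/cs.png',cv2.resize(f,None,fx=6,fy=6,interpolation=cv2.INTER_CUBIC))
```

```text
vice [409.8 234.5] [355.8 335.7] tri [ 0.5519 -0.1904 -0.0106] 0.0017 T [ 0.549  -0.1882  0.    ] S [ 0.5501 -0.1948  0.    ]
spindle [417.7 227.7] [357.7 315.9] tri [ 0.5511 -0.1911  0.0662] 0.0003 T [ 0.551  -0.1911  0.066 ] S [ 0.5514 -0.191   0.066 ]
jaw [414.7 180.6] [410.2 307.4] tri [ 0.6562 -0.1943  0.031 ] 0.0065 T [ 0.6629 -0.1973  0.02  ] S [ 0.6572 -0.1895  0.02  ]
specimen [413.2 169.1] [428.7 300.9] tri [ 0.6882 -0.1936  0.0279] 0.0044 T [ 0.6885 -0.1947  0.02  ] S [ 0.6941 -0.1903  0.02  ]
crank_hub [230.6 241.9] [270.7 182.8] tri [0.5225 0.1884 0.0298] 0.0028 T [0.5244 0.1889 0.027 ] S [0.5216 0.191  0.027 ]
crank_handle [186.2 354.8] [237.6 168.2] tri [0.3813 0.2224 0.0967] 0.1632 T [0.2999 0.2564 0.064 ] S [0.4619 0.2229 0.064 ]
mat [228.1 239.3] [277.2 185.9] tri [0.5354 0.1989 0.0036] 0.0034 T [0.5343 0.1997 0.    ] S [0.538  0.2025 0.    ]
crank_socket [235.3 244.2] [272.6 190.9] tri [0.5218 0.1821 0.0103] 0.0008 T [0.5232 0.1833 0.004 ] S [0.5228 0.188  0.004 ]
```

View pics/sp_t.png

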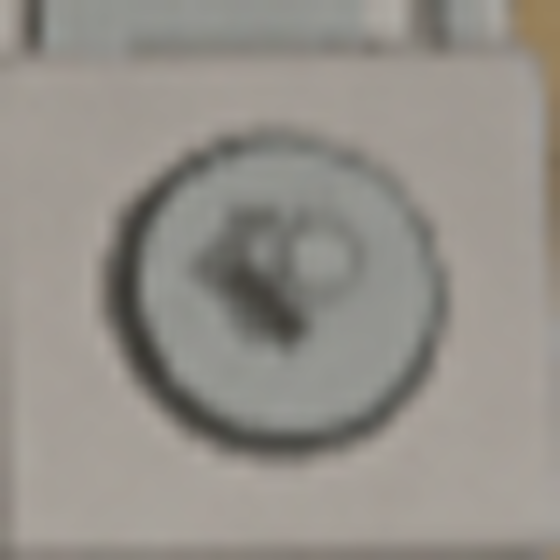

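View pics/sp_s.png

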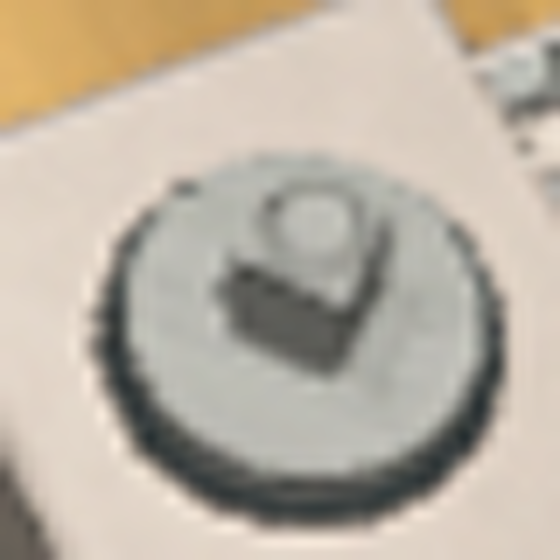

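View pics/vs.png

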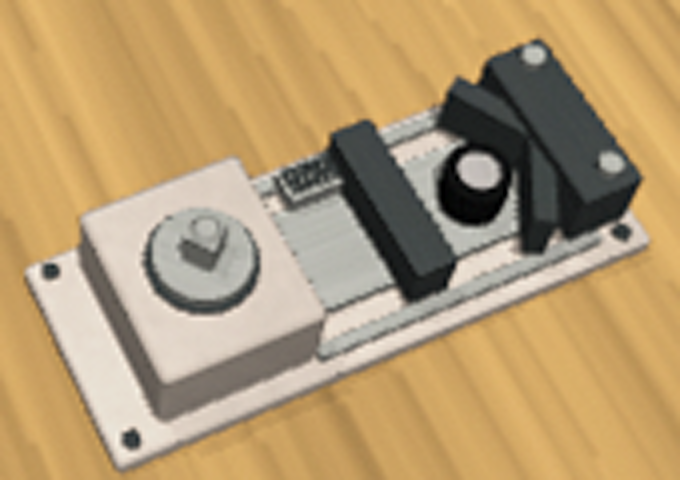

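View pics/cs.png

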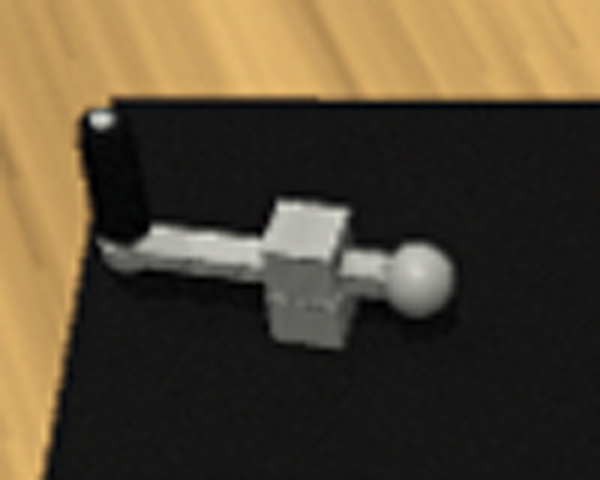

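```bash
cat > fit.py <<'E'
from h import *
from scipy.optimize import least_squares
T=env.snapshot('top');S=env.snapshot('side')
def c2p(u,v,ox,oy,k): return np.array([(u+.5)/k-.5+ox,(v+.5)/k-.5+oy])
# spindle: corners (image, z, corner angle idx) ; yaw such that corner k at yaw+45+90k
def corner(c,y,k,h): 
    a=y+np.pi/4+k*np.pi/2; return lambda z: np.array([c[0]+h*np.cos(a),c[1]+h*np.sin(a),z])
E
cat > sp.py <<'E'
from fit import *
h=.007*2**.5
obs=[('S',(330,378),.066,'f'),('S',(350,305),.085,'f'),('S',(235,262),.085,'l'),('S',(388,215),.085,'r'),('S',(222,318),.066,'l'),
     ('T',(287,347),.066,'f'),('T',(198,265),.066,'l'),('T',(305,312),.085,'f')]
im={'S':(S,339,296),'T':(T,400,206)}
# front corner in side: towards camera (-x,-y?) decide by brute yaw
def res(p,m):
    r=[]
    for n,uv,z,l in obs:
        s,ox,oy=im[n]; X=corner(p[:2],p[2],m[(n,l)],h)(z)
        r+=list(proj(s,X)-c2p(*uv,ox,oy,14))
    return r
best=None
for fs in range(4):
  for d in (1,-1):
    for ft in range(4):
     for dt in (1,-1):
      m={('S','f'):fs,('S','l'):(fs+d)%4,('S','r'):(fs-d)%4,('T','f'):ft,('T','l'):(ft+dt)%4}
      for y0 in (0.2,0.6,1.0,1.4):
        o=least_squares(res,[.551,-.191,y0],args=(m,),x_scale=[.01,.01,.3])
        if best is None or o.cost<best[0].cost: best=(o,m)
o,m=best;print(o.x,np.degrees(o.x[2])%90,o.cost,m);print(np.round(o.fun.reshape(-1,2),2))
# collar circle
for s,n,c in ((T,'t',(400,206)),(S,'s',(339,296))):
    f=np.ascontiguousarray(s['frame'][c[1]:c[1]+40,c[0]:c[0]+40,::-1]);f=cv2.resize(f,None,fx=14,fy=14,interpolation=cv2.INTER_CUBIC)
    def P(X): return tuple(int(v) for v in ((proj(s,X)-c+.5)*14-.5))
    for z in (.066,.085):
        pts=[P(corner(o.x[:2],o.x[2],k,h)(z)) for k in range(4)]
        cv2.polylines(f,[np.array(pts)],True,(0,0,255) if z>.07 else (0,255,0),1)
    a=np.linspace(0,6.283,60)
    cv2.polylines(f,[np.array([P([o.x[0]+.021*np.cos(t),o.x[1]+.021*np.sin(t),.066]) for t in a])],True,(255,0,0),1)
    cv2.imwrite('pics/ov_%s.png'%n,f)
E
python3 sp.py; python3 -c "
import cv2,numpy as np
cv2.imwrite('pics/ov.png',cv2.resize(np.hstack([cv2.imread('pics/ov_t.png'),cv2.imread('pics/ov_s.png')]),(800,400)))"
```

```text
[ 0.55467773 -0.19518179  3.80381887] 37.94276737791935 3.529988004206476 {('S', 'f'): 0, ('S', 'l'): 3, ('S', 'r'): 1, ('T', 'f'): 3, ('T', 'l'): 2}
[[ 0.38  0.11]
 [-0.26 -0.17]
 [ 0.14 -1.03]
 [ 0.98 -0.51]
 [ 0.44  0.5 ]
 [-0.83  0.43]
 [ 1.1   0.82]
 [-0.02  1.13]]
```

View pics/ov.png

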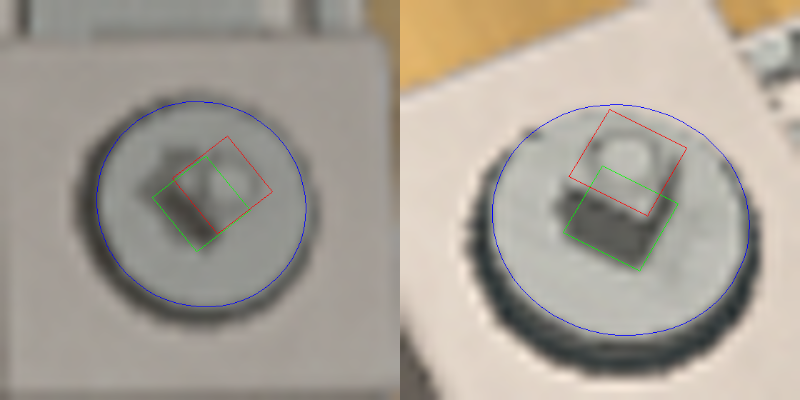

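```bash
cat > cr.py <<'E'
from fit import *
h=.013*2**.5
im={'S':(S,220,140),'T':(T,170,210)}
obsT=[(362,140),(425,185),(382,248),(318,203)]
obsS=[(278,200),(350,208),(342,262),(263,250)]
pts=[('T',o) for o in obsT]+[('S',o) for o in obsS]
def model(p,n):
    s,ox,oy=im[n];P=[proj(s,corner(p[:2],p[2],k,h)(.050)) for k in range(4)]
    return P
def res(p):
    r=[]
    for n,obs in (('T',obsT),('S',obsS)):
        P=model(p,n);
        for o in obs:
            q=c2p(*o,im[n][1],im[n][2],6); d=[x-q for x in P]; r+=list(min(d,key=lambda v:v@v))
    for n,uv,dist,z in (('T',(448,105),-.040,.031),('S',(420,280),-.040,.031),('T',(223,350),.068,.091),('S',(100,118),.068,.091)):
        s,ox,oy=im[n];X=[p[0]+dist*np.cos(p[2]),p[1]+dist*np.sin(p[2]),z]
        r+=list(proj(s,X)-c2p(*uv,ox,oy,6))
    return r
o=least_squares(res,[.522,.188,2.2],x_scale=[.01,.01,.3]);
for y0 in (2.6,3.0,-2.6): 
    q=least_squares(res,[.522,.188,y0],x_scale=[.01,.01,.3])
    if q.cost<o.cost:o=q
print(o.x,np.degrees(o.x[2]),o.cost);print(np.round(o.fun.reshape(-1,2),2))
E
python3 cr.py
cat > col.py <<'E'
from fit import *
a=np.linspace(0,2*np.pi,240,endpoint=False)
for s,n in ((T,'T'),(S,'S')):
    g=cv2.GaussianBlur(cv2.cvtColor(s['frame'],cv2.COLOR_RGB2GRAY).astype(np.float32),(0,0),.8)
    best=[]
    for dx in np.arange(-.006,.0061,.0005):
      for dy in np.arange(-.006,.0061,.0005):
        c=np.array([.5547+dx,-.1955+dy])
        def samp(r):
            X=np.stack([c[0]+r*np.cos(a),c[1]+r*np.sin(a),np.full_like(a,.066)],1)
            P=np.array([proj(s,x) for x in X[::4]],np.float32)
            return cv2.remap(g,P[None,:,0],P[None,:,1],cv2.INTER_LINEAR)[0]
        best.append((float(np.mean(np.clip(samp(.0195)-samp(.0225),-10,60))),c))
    best.sort(key=lambda t:-t[0]);print(n,[(round(b,1),c.round(4).tolist()) for b,c in best[:5]])
E
python3 col.py
```

```text
[0.5210536 0.1826844 2.5788387] 147.7565736047613 1.9191701903142655
[[-0.08  0.02]
 [ 0.04 -0.6 ]
 [-0.15 -0.38]
 [-0.12  0.18]
 [ 0.31 -0.08]
 [ 0.1   0.06]
 [-1.49 -0.32]
 [-0.29  0.16]
 [-0.03  0.1 ]
 [-0.04  0.19]
 [ 0.31 -0.13]
 [ 0.62  0.42]]
T [(17.3, [0.5547, -0.1955]), (17.3, [0.5542, -0.1955]), (17.1, [0.5547, -0.196]), (16.9, [0.5542, -0.196]), (16.5, [0.5542, -0.195])]
S [(29.8, [0.5532, -0.1965]), (29.3, [0.5532, -0.197]), (29.0, [0.5537, -0.1965]), (28.4, [0.5532, -0.196]), (28.4, [0.5537, -0.196])]
```

Run:
```python
from fit import *
# vice axis: base plate corner edges in top crop (z~0.006?) & side
q=lambda u,v:c2p(u,v,340,120,4)
print('jaw face top T',[onz(T,q(*p),.048).round(4) for p in ((231,241),(376,240))])
print('housing edges T z.058',[onz(T,q(*p),.058).round(4) for p in ((236,360),(396,360),(400,502),(240,502))])
print('Vblock tips T z.065',[onz(T,q(*p),.062).round(4) for p in ((218,75),(375,73))])
print('spec top T z.044',onz(T,q(303,183),.044).round(4), 'V bottom z.044-.06',[onz(T,q(298,140),z).round(4) for z in(.044,.06)])
q=lambda u,v:c2p(u,v,310,255,4)
print('jaw face top S',[onz(S,q(*p),.048).round(4) for p in ((371,124),(454,258))])
print('spec top S',onz(S,q(482,170),.044).round(4))
```

```text
jaw face top T [array([ 0.6554, -0.1553,  0.048 ]), array([ 0.6569, -0.2309,  0.048 ])]
housing edges T z.058 [array([ 0.5896, -0.1549,  0.058 ]), array([ 0.5906, -0.2365,  0.058 ]), array([ 0.5175, -0.2361,  0.058 ]), array([ 0.5166, -0.1556,  0.058 ])]
Vblock tips T z.065 [array([ 0.7406, -0.1476,  0.062 ]), array([ 0.7429, -0.2296,  0.062 ])]
spec top T z.044 [ 0.6887 -0.1944  0.044 ] V bottom z.044-.06 [array([ 0.7124, -0.1923,  0.044 ]), array([ 0.7065, -0.1889,  0.06  ])]
jaw face top S [array([ 0.6541, -0.1581,  0.048 ]), array([ 0.6552, -0.2292,  0.048 ])]
spec top S [ 0.6893 -0.195   0.044 ]
```

>>> send_rows([
  [1,[34,-46,-6],[0,0,-0.06]],
  [1,[68,-92,-12],[0,0,-0.12]],
  [1,[102,-138,-18],[0,0,-0.18]],
  [1,[136,-184,-24],[0,0,-0.249]],
  [1,[170,-230,-30],[0,0,-0.249]],
], newtons=80)

```text
clock: 3.12
tool_pos: [0.3716, 0.3867, 0.2014]
tcp_rot: [[0.534, 0.845, 0.0], [0.845, -0.534, 0.001], [0.001, -0.0, -1.0]]
wrist_force: [0.9, 0.6, 0.0]
gripper_width: 1.003
```

>>> send_rows([
  [1,[34,-46,-6],[0,0,0]],
  [1,[68,-92,-12],[0,0,0]],
  [1,[102,-138,-18],[0,0,0]],
  [1,[136,-184,-24],[0,0,0]],
  [1,[150,-204,-30],[0,0,0]],
])

```text
clock: 3.75
tool_pos: [0.5235, 0.179, 0.1716]
tcp_rot: [[0.538, 0.843, 0.001], [0.843, -0.538, 0.0], [0.001, 0.001, -1.0]]
wrist_force: [-0.7, 0.7, 0.2]
gripper_width: 1.002
```

```bash
cat > st.py <<'E'
from h import *
o=env.observe();R=o['tcp_rot']
print('t',o['clock'],'pos',o['tool_pos'].round(4),'yaw',np.degrees(np.arctan2(R[1,0],R[0,0])).round(2),'tilt',R[:2,2].round(4),'F',o['wrist_force'].round(2),'M',o['ft_torque'].round(3),'w',round(o['gripper_width'],3),'q',o['q'].round(1))
E
python3 st.py
```

```text
t 3.75 pos [0.5235 0.179  0.1716] yaw 57.44 tilt [0.0015 0.    ] F [-0.72  0.7   0.16] M [-0.008 -0.031  0.026] w 1.002 q [-44.9  10.3  24.1 103.2  -4.5  67.3  38. ]
```

>>> send_rows([
  [1,[-2.5,3.7,-40],[0,0,0.006]],
  [1,[-2.5,3.7,-85],[0,0,0.006]],
  [1,[-2.5,3.7,-125],[0,0,0.006]],
  [1,[-2.5,3.7,-150],[0,0,0.006]],
  [1,[-2.5,3.7,-156],[0,0,0.006]],
])

```text
clock: 4.38
tool_pos: [0.52, 0.1823, 0.0142]
tcp_rot: [[0.533, 0.846, -0.001], [0.846, -0.533, -0.001], [-0.002, 0.0, -1.0]]
wrist_force: [0.5, 0.1, 0.1]
gripper_width: 1.002
```

```bash
python3 st.py
python3 - <<'E'
from h import *
T=env.snapshot('top');S=env.snapshot('side')
a=cv2.resize(T['frame'][170:300,160:310,::-1],(600,520));b=cv2.resize(S['frame'][100:230,200:350,::-1],(600,520))
cv2.imwrite('pics/g1.png',cv2.resize(np.hstack([a,b]),(800,347)))
E
```

```text
t 4.375 pos [0.52   0.1823 0.0142] yaw 57.79 tilt [-0.0008 -0.0013] F [0.53 0.1  0.09] M [ 0.021 -0.023 -0.006] w 1.002 q [-42.6  21.2  21.9 111.2 -10.2  49.5  42.4]
```

View pics/g1.png

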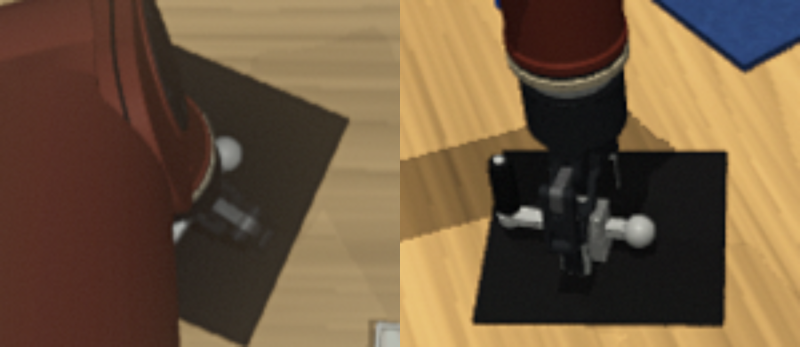

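The fingers straddle the steel hub, with the handle to the left and the ball to the right in the side view. I'll close the gripper and then lift.

>>> send_rows([
  [0,[0,0,0],[0,0,0]],
  [0,[0,0,0],[0,0,0]],
  [0,[0,0,0],[0,0,0]],
  [0,[0,0,0],[0,0,0]],
  [0,[0,0,0],[0,0,0]],
], newtons=80)

```text
clock: 5.1
tool_pos: [0.5214, 0.1829, 0.0164]
tcp_rot: [[0.533, 0.846, 0.002], [0.846, -0.533, 0.0], [0.001, 0.001, -1.0]]
wrist_force: [-2.3, -0.1, 5.4]
gripper_width: 0.293
```

```bash
python3 st.py
```

```text
t 5.1 pos [0.5214 0.1829 0.0164] yaw 57.79 tilt [0.0019 0.0004] F [-2.27 -0.12  5.4 ] M [-0.109  0.318 -0.028] w 0.293 q [-42.7  21.1  22.  111.1 -10.1  49.6  42.4]
```

>>> send_rows([
  [0,[0,0,30],[0,0,0]],
  [0,[0,0,75],[0,0,0]],
  [0,[2,-30,118],[0,0,-0.05]],
  [0,[6,-80,120],[0,0,-0.12]],
  [0,[11,-130,120],[0,0,-0.2]],
])

```text
clock: 5.72
tool_pos: [0.5323, 0.0517, 0.1369]
tcp_rot: [[0.692, 0.722, 0.003], [0.722, -0.692, 0.001], [0.002, 0.002, -1.0]]
wrist_force: [1.0, -0.1, -3.4]
gripper_width: 0.292
```

>>> send_rows([
  [0,[4,-50,0],[0,0,-0.06]],
  [0,[8,-100,0],[0,0,-0.12]],
  [0,[13,-150,0],[0,0,-0.145]],
  [0,[18,-200,0],[0,0,-0.145]],
  [0,[21,-238,0],[0,0,-0.145]],
])

```text
clock: 6.35
tool_pos: [0.5527, -0.1885, 0.1366]
tcp_rot: [[0.79, 0.614, 0.002], [0.614, -0.79, -0.0], [0.002, 0.001, -1.0]]
wrist_force: [1.7, 0.5, -3.9]
gripper_width: 0.292
```

```bash
python3 st.py
python3 - <<'E'
from h import *
T=env.snapshot('top');S=env.snapshot('side');save(S,'s2');save(T,'t2')
a=cv2.resize(T['frame'][150:280,340:490,::-1],(600,520));b=cv2.resize(S['frame'][220:350,290:440,::-1],(600,520))
cv2.imwrite('pics/g2.png',cv2.resize(np.hstack([a,b]),(800,347)))
E
```

```text
t 6.35 pos [ 0.5527 -0.1885  0.1366] yaw 37.86 tilt [ 0.0021 -0.0001] F [ 1.69  0.5  -3.88] M [ 0.006 -0.049  0.   ] w 0.292 q [-17.7  17.8  38.7 101.8 -12.3  64.5  62.8]
```

View pics/g2.png

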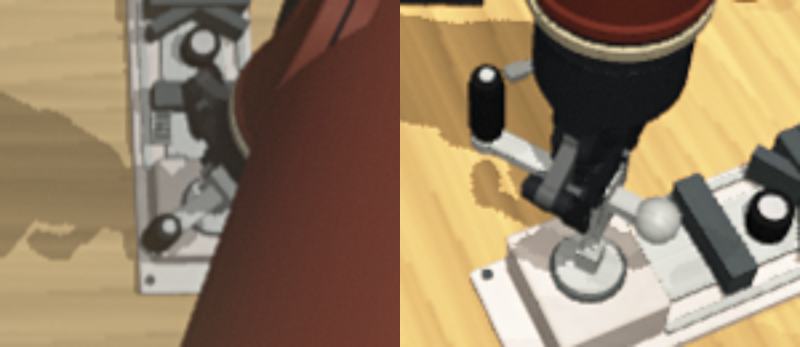

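View pics/s2.png

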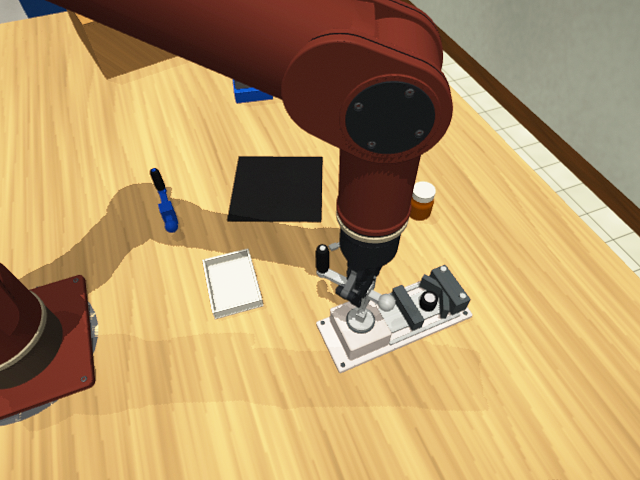

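```bash
cat > inhand.py <<'E'
from h import *
from scipy.optimize import least_squares
o=env.observe();S=env.snapshot('side');R=o['tcp_rot'];tp=o['tool_pos']
S0=S
def P(d,z,u): 
    return proj(S,tp+np.array([ (u+d)*(R[0,1])*-1,(u+d)*(R[1,1])*-1, z]))
# crank x = -tool y? tool y=(.61,-.79); crank yaw 128 -> (-.61,.79) = -tool y
for u in (-.003,0,.003):
    print(u,P(.068,-.0124+.087,u).round(1),P(-.04,-.0124+.027,u).round(1))
f=S['frame'][235:325,305:405,::-1];cv2.imwrite('pics/ih.png',cv2.resize(f,None,fx=8,fy=8,interpolation=cv2.INTER_CUBIC)[:600*2][:720])
E
python3 inhand.py; python3 -c "
import cv2;a=cv2.imread('pics/ih.png');print(a.shape);cv2.imwrite('pics/ih.png',a[:600])"
```

```text
-0.003 [323.9 247.6] [387.8 302. ]
0 [322.1 246.8] [385.9 301.1]
0.003 [320.3 245.9] [384.1 300.2]
(720, 800, 3)
```

View pics/ih.png

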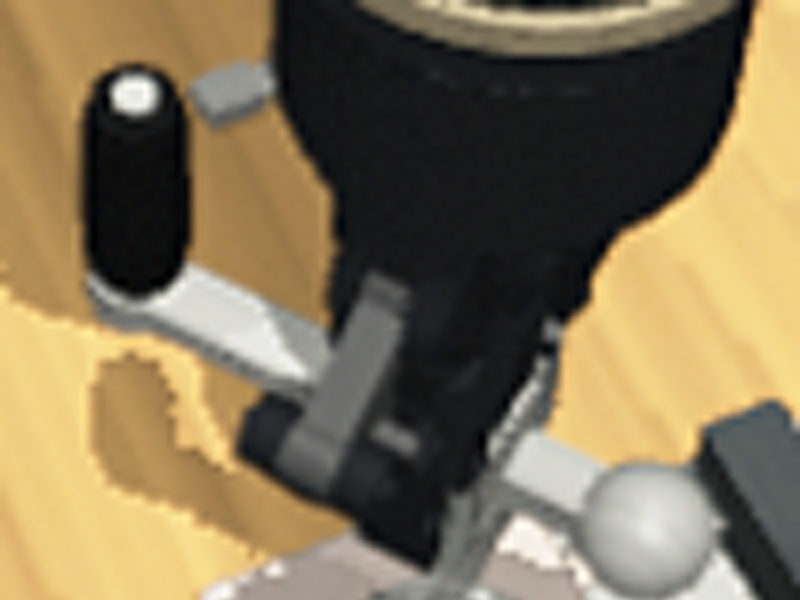

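>>> send_rows([
  [0,[1.3,-7.5,-12],[0,0,0]],
  [0,[1.3,-7.5,-24],[0,0,0]],
  [0,[1.3,-7.5,-31],[0,0,0]],
  [0,[1.3,-7.5,-31],[0,0,0]],
])

```text
clock: 7.0
tool_pos: [0.5532, -0.1956, 0.1046]
tcp_rot: [[0.791, 0.612, 0.0], [0.612, -0.791, -0.0], [-0.0, 0.0, -1.0]]
wrist_force: [-0.2, 0.3, -3.8]
gripper_width: 0.296
```

```bash
python3 st.py
python3 - <<'E'
from h import *
S=env.snapshot('side')
f=S['frame'][260:340,315:420,::-1];cv2.imwrite('pics/ih2.png',cv2.resize(f,None,fx=7,fy=7,interpolation=cv2.INTER_CUBIC))
E
python3 st.py
```

```text
t 7.0 pos [ 0.5532 -0.1956  0.1046] yaw 37.73 tilt [ 0.0002 -0.0004] F [-0.16  0.28 -3.76] M [-0.035 -0.024 -0.004] w 0.296 q [-16.2  20.3  38.1 103.1 -14.1  61.3  64.7]
t 7.05 pos [ 0.5535 -0.1959  0.1052] yaw 37.72 tilt [ 0.0011 -0.0006] F [-0.53  0.46 -3.14] M [ 0.001 -0.031  0.014] w 0.292 q [-16.2  20.3  38.1 103.1 -14.1  61.4  64.7]
```

View pics/ih2.png

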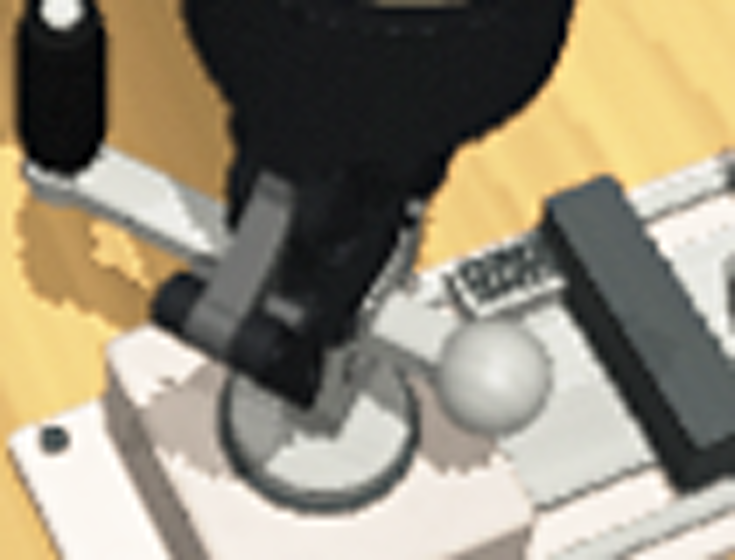

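>>> send_rows([
  [0,[0.4,0,-2],[0,0,0]],
  [0,[0.4,0,-4],[0,0,0]],
  [0,[0.4,0,-6],[0,0,0]],
  [0,[0.4,0,-7.5],[0,0,0]],
  [0,[0.4,0,-8],[0,0,0]],
])

```text
clock: 7.68
tool_pos: [0.5539, -0.1959, 0.0971]
tcp_rot: [[0.791, 0.612, 0.001], [0.612, -0.791, -0.001], [0.0, 0.001, -1.0]]
wrist_force: [-0.1, -0.1, -3.8]
gripper_width: 0.295
```

```bash
python3 st.py
```

```text
t 7.675 pos [ 0.5539 -0.1959  0.0971] yaw 37.72 tilt [ 0.001  -0.0006] F [-0.09 -0.12 -3.83] M [-0.056 -0.014  0.018] w 0.295 q [-16.   20.9  37.9 103.4 -14.6  60.5  65.1]
```

No contact yet, so I'll keep creeping down.

>>> send_rows([
  [0,[0,0,-1],[0,0,0]],
  [0,[0,0,-2],[0,0,0]],
  [0,[0,0,-3],[0,0,0]],
])

```text
clock: 8.05
tool_pos: [0.5542, -0.1961, 0.0943]
tcp_rot: [[0.791, 0.612, 0.002], [0.612, -0.791, -0.001], [0.001, 0.002, -1.0]]
wrist_force: [1.1, -0.6, -3.3]
gripper_width: 0.292
```

```bash
python3 st.py
```

```text
t 8.05 pos [ 0.5542 -0.1961  0.0943] yaw 37.72 tilt [ 0.0018 -0.0009] F [ 1.06 -0.63 -3.26] M [-0.07  -0.177 -0.034] w 0.292 q [-15.9  21.1  37.8 103.6 -14.7  60.2  65.2]
```

>>> send_rows([
  [0,[0,0,-1],[0,0,0]],
  [0,[0,0,-2],[0,0,0]],
  [0,[0,0,-3],[0,0,0]],
])

```text
clock: 8.43
tool_pos: [0.5544, -0.1961, 0.0913]
tcp_rot: [[0.791, 0.612, 0.002], [0.612, -0.791, -0.001], [0.001, 0.002, -1.0]]
wrist_force: [2.6, -1.8, -2.8]
gripper_width: 0.292
```

```bash
python3 st.py
```

```text
t 8.425 pos [ 0.5544 -0.1961  0.0913] yaw 37.72 tilt [ 0.0021 -0.0011] F [ 2.59 -1.76 -2.81] M [-0.067 -0.218  0.017] w 0.292 q [-15.8  21.3  37.7 103.7 -14.9  59.9  65.3]
```

>>> send_rows([
  [0,[0.3,-0.2,-2],[0,0,0]],
  [0,[0.3,-0.2,-4],[0,0,0]],
  [0,[0.3,-0.2,-6],[0,0,0]],
  [0,[0.3,-0.2,-8],[0,0,0]],
  [0,[0.3,-0.2,-10],[0,0,0]],
])

```text
clock: 9.05
tool_pos: [0.5546, -0.1962, 0.0811]
tcp_rot: [[0.791, 0.612, 0.002], [0.612, -0.791, -0.001], [0.001, 0.002, -1.0]]
wrist_force: [0.9, -0.2, -4.0]
gripper_width: 0.299
```

```bash
python3 st.py
```

```text
t 9.05 pos [ 0.5546 -0.1962  0.0811] yaw 37.72 tilt [ 0.0019 -0.001 ] F [ 0.95 -0.18 -3.95] M [ 0.169  0.045 -0.019] w 0.299 q [-15.4  22.1  37.4 104.1 -15.5  58.8  65.7]
```

>>> send_rows([
  [0,[0,0,-1],[0,0,0]],
  [0,[0,0,-2],[0,0,0]],
  [0,[0,0,-2.5],[0,0,0]],
  [0,[0,0,-3],[0,0,0]],
])

```text
clock: 9.55
tool_pos: [0.5547, -0.1963, 0.0784]
tcp_rot: [[0.791, 0.612, 0.002], [0.612, -0.791, -0.001], [0.001, 0.002, -1.0]]
wrist_force: [-2.1, 0.5, 3.4]
gripper_width: 0.291
```

```bash
python3 st.py
```

```text
t 9.55 pos [ 0.5547 -0.1963  0.0784] yaw 37.72 tilt [ 0.0021 -0.0008] F [-2.06  0.45  3.42] M [ 0.302  0.6   -0.033] w 0.291 q [-15.3  22.3  37.3 104.2 -15.6  58.5  65.9]
```

The crank is seated: TCP z is 78.4 mm as predicted, with about 7 N of contact force. Next is winding clockwise.

>>> send_rows([
  [0,[0,0,0],[0,0,-0.08]],
  [0,[0,0,0],[0,0,-0.16]],
  [0,[0,0,0],[0,0,-0.24]],
  [0,[0,0,0],[0,0,-0.32]],
  [0,[0,0,0],[0,0,-0.4]],
])

```text
clock: 10.18
tool_pos: [0.5543, -0.1965, 0.0785]
tcp_rot: [[0.967, 0.253, 0.001], [0.253, -0.967, -0.002], [0.001, 0.002, -1.0]]
wrist_force: [-1.5, -0.6, -0.1]
gripper_width: 0.296
```

```bash
python3 st.py
```

```text
t 10.175 pos [ 0.5543 -0.1965  0.0785] yaw 14.65 tilt [ 0.0011 -0.0017] F [-1.5  -0.59 -0.08] M [-0.059  0.395  0.145] w 0.296 q [-19.   23.5  42.2 104.4 -18.1  59.   44.9]
```

>>> send_rows([
  [0,[0,0,0],[0,0,-0.13]],
  [0,[0,0,0],[0,0,-0.26]],
  [0,[0,0,0],[0,0,-0.39]],
  [0,[0,0,0],[0,0,-0.52]],
  [0,[0,0,0],[0,0,-0.65]],
])

```text
clock: 10.8
tool_pos: [0.5535, -0.1964, 0.0785]
tcp_rot: [[0.922, -0.388, -0.002], [-0.388, -0.922, -0.001], [-0.001, 0.002, -1.0]]
wrist_force: [-4.8, 0.1, 0.9]
gripper_width: 0.29
```

```bash
python3 st.py;  python3 - <<'E'
from h import *
S=env.snapshot('side');T=env.snapshot('top')
a=cv2.resize(T['frame'][130:265,345:495,::-1],(600,540));b=cv2.resize(S['frame'][235:370,320:470,::-1],(600,540))
cv2.imwrite('pics/w1.png',cv2.resize(np.hstack([a,b]),(800,360)))
E
```

```text
t 10.8 pos [ 0.5535 -0.1964  0.0785] yaw -22.83 tilt [-0.0018 -0.0014] F [-4.76  0.12  0.87] M [0.161 0.989 0.136] w 0.29 q [-24.9  26.1  50.4 104.6 -22.9  60.2  11.5]
```

View pics/w1.png

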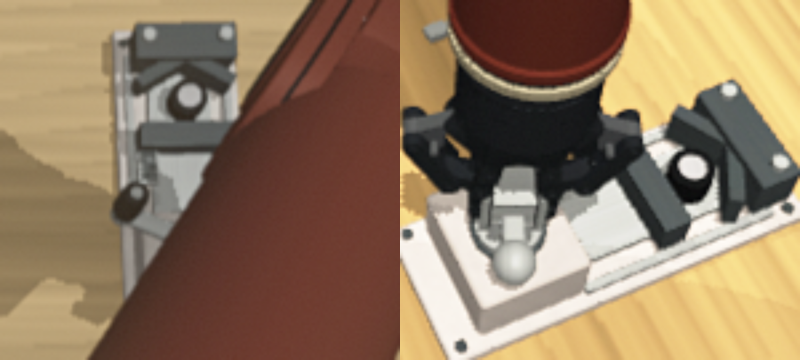

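>>> send_rows([
  [0,[-0.5,0,0],[0,0,-0.13]],
  [0,[-0.5,0,0],[0,0,-0.26]],
  [0,[-0.5,0,0],[0,0,-0.39]],
  [0,[-0.5,0,0],[0,0,-0.52]],
  [0,[-0.5,0,0],[0,0,-0.65]],
])

```text
clock: 11.52
tool_pos: [0.5527, -0.1959, 0.0785]
tcp_rot: [[0.499, -0.866, -0.003], [-0.866, -0.499, 0.001], [-0.002, 0.002, -1.0]]
wrist_force: [-4.1, 2.7, 0.3]
gripper_width: 0.29
```

```bash
python3 st.py
```

```text
t 11.525 pos [ 0.5527 -0.1959  0.0785] yaw -60.04 tilt [-0.0032  0.001 ] F [-4.1   2.71  0.28] M [0.511 0.863 0.178] w 0.29 q [-30.4  30.   58.9 104.8 -29.   62.  -20.7]
```

>>> send_rows([
  [0,[-0.3,0.3,0],[0,0,-0.1]],
  [0,[-0.3,0.3,0],[0,0,-0.2]],
  [0,[-0.3,0.3,0],[0,0,-0.3]],
  [0,[-0.3,0.3,0],[0,0,-0.4]],
])

```text
clock: 12.02
tool_pos: [0.5526, -0.1953, 0.0785]
tcp_rot: [[0.122, -0.993, -0.003], [-0.993, -0.122, 0.003], [-0.003, 0.002, -1.0]]
wrist_force: [-2.4, -0.3, -1.4]
gripper_width: 0.291
```

```bash
python3 st.py;  python3 - <<'E'
from h import *
S=env.snapshot('side');T=env.snapshot('top')
a=cv2.resize(T['frame'][130:230,375:475,::-1],(600,600));b=cv2.resize(S['frame'][250:350,370:470,::-1],(600,600))
cv2.imwrite('pics/w2.png',cv2.resize(np.hstack([a,b]),(800,400)))
E
```

```text
t 12.025 pos [ 0.5526 -0.1953  0.0785] yaw -82.98 tilt [-0.0025  0.0026] F [-2.36 -0.26 -1.39] M [0.226 0.219 0.155] w 0.291 q [-33.4  33.1  64.1 105.  -33.3  63.6 -40.2]
```

View pics/w2.png

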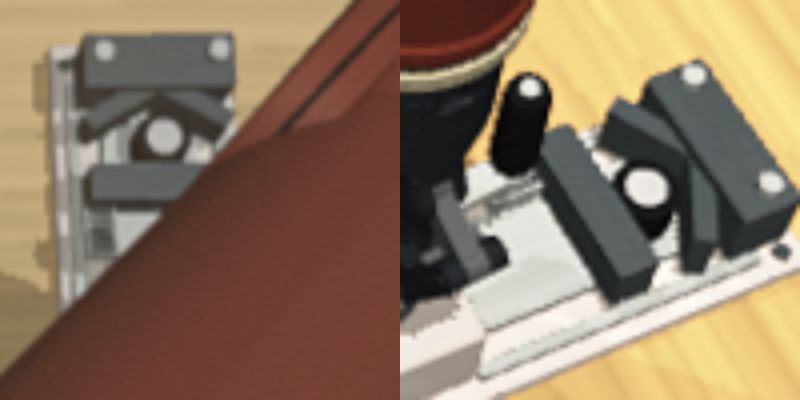

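>>> send_rows([
  [0,[0,0.2,0],[0,0,-0.04]],
  [0,[0,0.2,0],[0,0,-0.08]],
  [0,[0,0.2,0],[0,0,-0.1]],
])

```text
clock: 12.5
tool_pos: [0.5526, -0.1951, 0.0785]
tcp_rot: [[0.023, -1.0, -0.003], [-1.0, -0.023, 0.003], [-0.003, 0.003, -1.0]]
wrist_force: [-2.3, 0.4, -0.7]
gripper_width: 0.291
```

```bash
python3 st.py
python3 - <<'E'
from h import *
S=env.snapshot('side')
q=lambda u,v:((u-400+.5)/4-.5+370,(v+.5)/4-.5+250)
print([onz(S,q(*p),.048).round(4) for p in ((575,127),(655,262))],'spec',onz(S,q(647,188),.044).round(4))
print('V end faces',[onz(S,q(*p),.062).round(4) for p in ((693,72),(771,181),(690,62))], [onz(S,q(688,158),z).round(4) for z in (.044,.05,.062)])
E
```

```text
t 12.5 pos [ 0.5526 -0.1951  0.0785] yaw -88.69 tilt [-0.0026  0.0026] F [-2.29  0.39 -0.66] M [0.066 0.174 0.162] w 0.291 q [-34.1  34.   65.4 105.  -34.5  64.1 -45. ]
[array([ 0.6762, -0.1576,  0.048 ]), array([ 0.6749, -0.2291,  0.048 ])] spec [ 0.6918 -0.1949  0.044 ]
V end faces [array([ 0.7322, -0.1589,  0.062 ]), array([ 0.7337, -0.2194,  0.062 ]), array([ 0.7338, -0.1537,  0.062 ])] [array([ 0.7162, -0.1884,  0.044 ]), array([ 0.7131, -0.1911,  0.05  ]), array([ 0.7071, -0.1964,  0.062 ])]
```

>>> send_rows([
  [0,[0,0.1,0],[0,0,-0.03]],
  [0,[0,0.1,0],[0,0,-0.06]],
  [0,[0,0.1,0],[0,0,-0.07]],
])

```text
clock: 12.92
tool_pos: [0.5525, -0.195, 0.0785]
tcp_rot: [[-0.049, -0.999, -0.003], [-0.999, 0.049, 0.003], [-0.003, 0.003, -1.0]]
wrist_force: [-1.8, 1.2, -0.4]
gripper_width: 0.29
```

```bash
python3 st.py
```

```text
t 12.925 pos [ 0.5525 -0.195   0.0785] yaw -92.79 tilt [-0.0025  0.0027] F [-1.76  1.18 -0.42] M [0.059 0.47  0.12 ] w 0.29 q [-34.6  34.6  66.3 105.  -35.3  64.5 -48.4]
```

>>> send_rows([
  [0,[0,0.1,0],[0,0,-0.03]],
  [0,[0,0.1,0],[0,0,-0.05]],
  [0,[0,0.1,0],[0,0,-0.05]],
])

```text
clock: 13.3
tool_pos: [0.5525, -0.195, 0.0785]
tcp_rot: [[-0.099, -0.995, -0.002], [-0.995, 0.099, 0.003], [-0.002, 0.003, -1.0]]
wrist_force: [-1.9, 0.1, -1.1]
gripper_width: 0.291
```

```bash
python3 st.py
```

```text
t 13.3 pos [ 0.5525 -0.195   0.0785] yaw -95.68 tilt [-0.0025  0.0026] F [-1.87  0.08 -1.07] M [-0.036  0.532  0.152] w 0.291 q [-34.9  35.1  66.9 105.1 -35.9  64.7 -50.9]
```

>>> send_rows([
  [0,[0,0.1,0],[0,0,-0.03]],
  [0,[0,0.1,0],[0,0,-0.05]],
  [0,[0,0.1,0],[0,0,-0.05]],
])

```text
clock: 13.68
tool_pos: [0.5525, -0.1949, 0.0785]
tcp_rot: [[-0.149, -0.989, -0.002], [-0.989, 0.149, 0.003], [-0.002, 0.003, -1.0]]
wrist_force: [-1.8, 0.1, -0.5]
gripper_width: 0.295
```

```bash
python3 st.py
```

```text
t 13.675 pos [ 0.5525 -0.1949  0.0785] yaw -98.57 tilt [-0.0024  0.0026] F [-1.84  0.08 -0.48] M [-0.011  0.508  0.081] w 0.295 q [-35.3  35.6  67.5 105.1 -36.4  65.  -53.3]
```

```bash
cat > mz.py <<'E'
from h import *
v=[env.observe()['ft_torque'][2]]
for _ in range(3):
    s=env.snapshot('side'); v.append(env.observe()['ft_torque'][2])
o=env.observe();R=o['tcp_rot']
print('Mz',np.round(v,3),'mean',np.mean(v).round(3),'yaw',np.degrees(np.arctan2(R[1,0],R[0,0])).round(2),'t',o['clock'],'q3,7',o['q'][[2,6]].round(1),'F',o['wrist_force'].round(1),'p',o['tool_pos'].round(4))
cv2.imwrite('pics/w_last.png',cv2.resize(s['frame'][250:350,370:470,::-1],(600,600)))
E
python3 mz.py
```

```text
Mz [0.081 0.059 0.059 0.114] mean 0.078 yaw -98.54 t 13.825 q3,7 [ 67.5 -53.3] F [-1.2 -0.1 -1.2] p [ 0.5525 -0.1949  0.0785]
```

View pics/w_last.png

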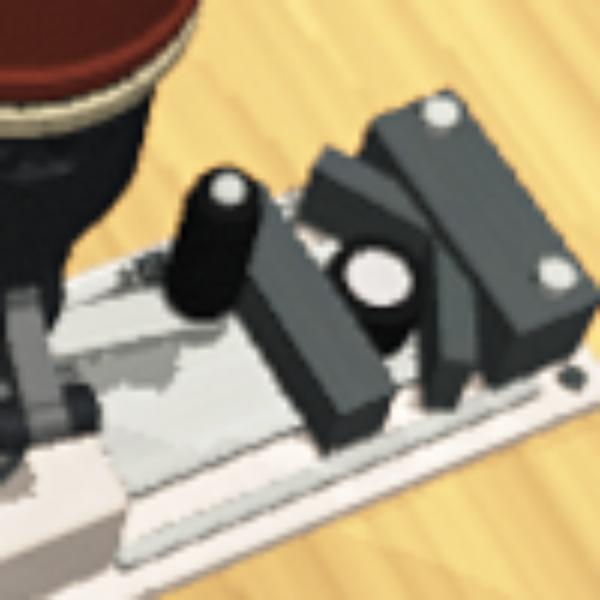

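>>> send_rows([
  [0,[0,0,0],[0,0,-0.015]],
  [0,[0,0,0],[0,0,-0.03]],
  [0,[0,0,0],[0,0,-0.045]],
  [0,[0,0,0],[0,0,-0.06]],
])

```text
clock: 14.32
tool_pos: [0.5526, -0.1948, 0.0785]
tcp_rot: [[-0.208, -0.978, -0.002], [-0.978, 0.208, 0.003], [-0.002, 0.003, -1.0]]
wrist_force: [-1.4, 0.1, -1.0]
gripper_width: 0.295
```

```bash
python3 st.py
```

```text
t 14.325 pos [ 0.5526 -0.1948  0.0785] yaw -102.03 tilt [-0.0021  0.003 ] F [-1.4   0.11 -0.96] M [0.062 0.412 0.167] w 0.295 q [-35.6  36.1  68.3 105.1 -37.2  65.3 -56.2]
```

>>> send_rows([
  [0,[0,0,0],[0,0,-0.015]],
  [0,[0,0,0],[0,0,-0.03]],
  [0,[0,0,0],[0,0,-0.045]],
  [0,[0,0,0],[0,0,-0.06]],
])

```text
clock: 14.82
tool_pos: [0.5526, -0.1948, 0.0785]
tcp_rot: [[-0.268, -0.964, -0.002], [-0.964, 0.268, 0.003], [-0.002, 0.003, -1.0]]
wrist_force: [-1.6, 1.3, -0.6]
gripper_width: 0.288
```

```bash
python3 st.py
```

```text
t 14.825 pos [ 0.5526 -0.1948  0.0785] yaw -105.52 tilt [-0.002   0.0031] F [-1.62  1.3  -0.64] M [0.137 0.481 0.271] w 0.288 q [-35.9  36.7  69.  105.1 -37.9  65.6 -59.1]
```

>>> send_rows([
  [0,[0,0,0],[0,0,-0.01]],
])

```text
clock: 14.95
tool_pos: [0.5526, -0.1947, 0.0785]
tcp_rot: [[-0.278, -0.961, -0.002], [-0.961, 0.278, 0.003], [-0.002, 0.003, -1.0]]
wrist_force: [-1.8, 1.0, -0.6]
gripper_width: 0.291
```

```bash
python3 mz.py
```

```text
Mz [0.267 0.287 0.302 0.242] mean 0.275 yaw -106.08 t 15.1 q3,7 [ 69.1 -59.6] F [-2.3  1.5 -1.2] p [ 0.5526 -0.1947  0.0785]
```

>>> send_rows([
  [0,[0,0,0],[0,0,-0.01]],
  [0,[0,0,0],[0,0,-0.015]],
])

```text
clock: 15.35
tool_pos: [0.5526, -0.1947, 0.0785]
tcp_rot: [[-0.292, -0.956, -0.002], [-0.956, 0.292, 0.003], [-0.002, 0.003, -1.0]]
wrist_force: [-1.4, 1.2, -0.3]
gripper_width: 0.293
```

```bash
python3 mz.py
```

```text
Mz [0.386 0.352 0.315 0.302] mean 0.338 yaw -106.94 t 15.5 q3,7 [ 69.3 -60.3] F [-2.1  0.1 -0.8] p [ 0.5526 -0.1947  0.0785]
```

Bite confirmed: the moment rose from 0.15 to 0.34 N·m, roughly 15–20 N of clamping. I'll stop winding, open the fingers to drop the torque, then regrip and lift straight up.

>>> send_rows([
  [0.5,[0,0,0],[0,0,0]],
  [0.5,[0,0,0],[0,0,0]],
  [0.5,[0,0,0],[0,0,0]],
])

```text
clock: 15.88
tool_pos: [0.5528, -0.1948, 0.0786]
tcp_rot: [[-0.292, -0.957, -0.001], [-0.957, 0.292, 0.003], [-0.002, 0.002, -1.0]]
wrist_force: [0.9, 0.1, -0.0]
gripper_width: 0.499
```

>>> send_rows([
  [0,[0,0,0],[0,0,0]],
  [0,[0,0,0],[0,0,0]],
  [0,[0,0,0],[0,0,0]],
  [0,[0,0,0],[0,0,0]],
], newtons=60)

```text
clock: 16.38
tool_pos: [0.5529, -0.1949, 0.0789]
tcp_rot: [[-0.291, -0.957, -0.001], [-0.957, 0.291, 0.003], [-0.003, 0.002, -1.0]]
wrist_force: [-1.2, 1.9, 5.2]
gripper_width: 0.297
```

```bash
python3 mz.py
```

```text
Mz [0.032 0.056 0.065 0.047] mean 0.05 yaw -106.95 t 16.525 q3,7 [ 69.3 -60.3] F [-1.9  1.3  5.3] p [ 0.5529 -0.1949  0.0789]
```

Little residual torque is left (0.05 N·m), so I'll lift slowly.

>>> send_rows([
  [0,[0,0,3],[0,0,0]],
  [0,[0,0,6],[0,0,0]],
  [0,[0,0,9],[0,0,0]],
])

```text
clock: 16.9
tool_pos: [0.5528, -0.1947, 0.0878]
tcp_rot: [[-0.291, -0.957, -0.002], [-0.957, 0.291, 0.003], [-0.003, 0.002, -1.0]]
wrist_force: [1.9, -1.0, -6.6]
gripper_width: 0.295
```

```bash
python3 st.py
```

```text
t 16.9 pos [ 0.5528 -0.1947  0.0878] yaw -106.95 tilt [-0.0015  0.0031] F [ 1.9  -1.02 -6.64] M [-0.212 -0.398 -0.016] w 0.295 q [-36.6  36.4  70.  104.7 -37.6  66.6 -60.7]
```

>>> send_rows([
  [0,[0,0,4],[0,0,0]],
  [0,[0,0,8],[0,0,0]],
  [0,[0,0,14],[0,0,0]],
  [0,[0,0,30],[0,0,0]],
  [0,[0,0,50],[0,0,0]],
])

```text
clock: 17.52
tool_pos: [0.5527, -0.1949, 0.1392]
tcp_rot: [[-0.292, -0.956, -0.002], [-0.956, 0.292, 0.003], [-0.002, 0.003, -1.0]]
wrist_force: [-0.1, -0.0, -3.2]
gripper_width: 0.297
```

```bash
python3 st.py
python3 - <<'E'
from h import *
S=env.snapshot('side')
cv2.imwrite('pics/l1.png',cv2.resize(S['frame'][200:370,300:500,::-1],(800,680))[80:])
E
```

```text
t 17.525 pos [ 0.5527 -0.1949  0.1392] yaw -106.96 tilt [-0.0017  0.003 ] F [-0.09 -0.04 -3.24] M [-0.027 -0.044  0.021] w 0.297 q [-39.   33.5  73.6 101.9 -34.1  71.2 -63. ]
```

View pics/l1.png

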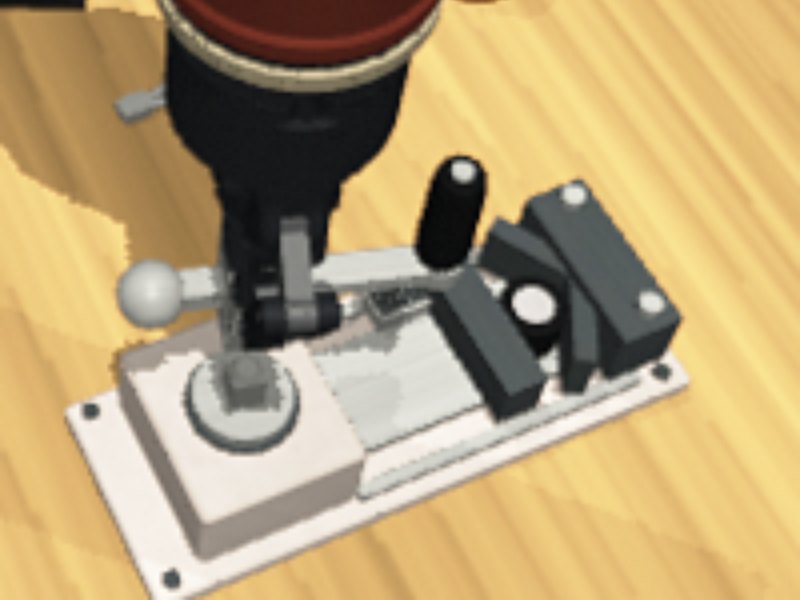

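>>> send_rows([
  [0,[-2,40,5],[0,0,0.15]],
  [0,[-5,85,5],[0,0,0.3]],
  [0,[-8,130,5],[0,0,0.45]],
  [0,[-10,175,5],[0,0,0.6]],
  [0,[-12,220,5],[0,0,0.75]],
])

```text
clock: 18.2
tool_pos: [0.5419, 0.0256, 0.1477]
tcp_rot: [[0.443, -0.897, 0.001], [-0.897, -0.443, 0.003], [-0.003, -0.002, -1.0]]
wrist_force: [1.2, 0.0, -3.0]
gripper_width: 0.296
```

```bash
python3 st.py
```

```text
t 18.2 pos [0.5419 0.0256 0.1477] yaw -63.73 tilt [0.0008 0.0033] F [ 1.23  0.01 -3.03] M [-0.016 -0.042  0.015] w 0.296 q [-66.1  22.1  72.1 107.5 -23.1  67.1 -49.7]
```

>>> send_rows([
  [0,[-2,45,0],[0,0,0.15]],
  [0,[-4,90,0],[0,0,0.3]],
  [0,[-6,135,0],[0,0,0.45]],
  [0,[-7,169,-10],[0,0,0.6]],
  [0,[-7,169,-30],[0,0,0.75]],
])

```text
clock: 18.82
tool_pos: [0.5352, 0.1987, 0.1184]
tcp_rot: [[0.939, -0.345, 0.0], [-0.345, -0.939, 0.005], [-0.002, -0.004, -1.0]]
wrist_force: [0.8, -0.4, -3.4]
gripper_width: 0.296
```

```bash
python3 st.py
python3 - <<'E'
from h import *
S=env.snapshot('side');T=env.snapshot('top')
a=cv2.resize(T['frame'][150:320,150:350,::-1],(400,340));b=cv2.resize(S['frame'][90:260,180:380,::-1],(400,340))
cv2.imwrite('pics/m1.png',np.hstack([a,b]))
E
```

```text
t 18.825 pos [0.5352 0.1987 0.1184] yaw -20.18 tilt [0.0001 0.0047] F [ 0.84 -0.42 -3.42] M [-0.104  0.056  0.012] w 0.296 q [-71.2  22.7  57.4 105.2 -21.5  63.7 -26.2]
```

View pics/m1.png

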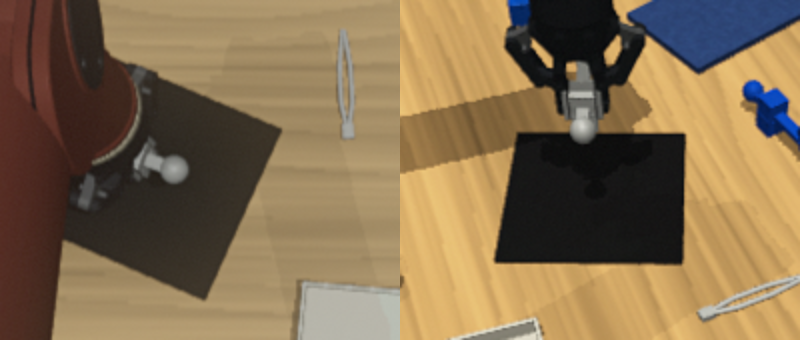

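>>> send_rows([
  [0,[0,-2,-35],[0,0,0]],
  [0,[0,-2,-70],[0,0,0]],
  [0,[0,-2,-88],[0,0,0]],
  [0,[0,-2,-95],[0,0,0]],
  [0,[0,-2,-98],[0,0,0]],
])

```text
clock: 19.55
tool_pos: [0.5346, 0.1926, 0.0195]
tcp_rot: [[0.936, -0.353, -0.002], [-0.353, -0.936, 0.002], [-0.003, -0.001, -1.0]]
wrist_force: [-0.1, -1.3, -3.0]
gripper_width: 0.294
```

```bash
python3 st.py
```

```text
t 19.55 pos [0.5346 0.1926 0.0195] yaw -20.67 tilt [-0.0025  0.0023] F [-0.08 -1.27 -2.96] M [-0.067  0.021  0.057] w 0.294 q [-65.2  30.2  51.3 109.6 -29.1  54.3 -20.6]
```

>>> send_rows([
  [0,[0,0,-1],[0,0,0]],
  [0,[0,0,-2],[0,0,0]],
  [0,[0,0,-3],[0,0,0]],
])

```text
clock: 19.92
tool_pos: [0.5349, 0.1929, 0.0169]
tcp_rot: [[0.936, -0.353, -0.002], [-0.353, -0.936, 0.003], [-0.003, -0.002, -1.0]]
wrist_force: [-1.8, 1.3, 8.5]
gripper_width: 0.299
```

```bash
python3 st.py
```

```text
t 19.925 pos [0.5349 0.1929 0.0169] yaw -20.66 tilt [-0.0019  0.0028] F [-1.81  1.32  8.47] M [ 0.047  0.232 -0.012] w 0.299 q [-65.   30.4  51.1 109.7 -29.4  54.  -20.5]
```

>>> send_rows([
  [1,[0,0,0],[0,0,0]],
  [1,[0,0,0],[0,0,0]],
  [1,[0,0,0],[0,0,0]],
  [1,[0,0,0],[0,0,0]],
  [1,[0,0,3],[0,0,0]],
])

```text
clock: 20.55
tool_pos: [0.5348, 0.1928, 0.0199]
tcp_rot: [[0.936, -0.353, -0.002], [-0.353, -0.936, 0.003], [-0.003, -0.002, -1.0]]
wrist_force: [0.3, -0.1, -0.2]
gripper_width: 1.0
```

```bash
python3 st.py
```

```text
t 20.55 pos [0.5348 0.1928 0.0199] yaw -20.67 tilt [-0.0022  0.0026] F [ 0.3  -0.05 -0.23] M [ 0.058 -0.02  -0.018] w 1.0 q [-65.2  30.1  51.3 109.6 -29.1  54.3 -20.6]
```

>>> send_rows([
  [1,[0,0,20],[0,0,0]],
  [1,[0,0,60],[0,0,0]],
  [1,[0,0,105],[0,0,0]],
  [1,[0,0,150],[0,0,0]],
  [1,[0,0,180],[0,0,0]],
])

```text
clock: 21.18
tool_pos: [0.5355, 0.1924, 0.2033]
tcp_rot: [[0.935, -0.354, -0.0], [-0.354, -0.935, 0.004], [-0.002, -0.004, -1.0]]
wrist_force: [0.8, 0.4, -0.1]
gripper_width: 1.002
```

>>> send_rows([
  [1,[-40,45,0],[0,0,0.1]],
  [1,[-80,90,0],[0,0,0.2]],
  [1,[-120,135,0],[0,0,0.3]],
  [1,[-160,180,0],[0,0,0.4]],
  [1,[-200,225,0],[0,0,0.5]],
])

```text
clock: 21.8
tool_pos: [0.3344, 0.4185, 0.2049]
tcp_rot: [[0.99, 0.14, -0.002], [0.14, -0.99, 0.006], [-0.001, -0.006, -1.0]]
wrist_force: [1.0, 0.8, 0.6]
gripper_width: 1.0
```

```bash
python3 st.py
python3 - <<'E'
from h import *
S=env.snapshot('side');T=env.snapshot('top');save(T,'f_t');save(S,'f_s')
a=cv2.resize(T['frame'][130:300,150:350,::-1],(400,340));b=cv2.resize(S['frame'][90:260,180:380,::-1],(400,340))
c=cv2.resize(T['frame'][120:250,360:490,::-1],(400,400),interpolation=2);d=cv2.resize(S['frame'][240:370,330:460,::-1],(400,400),interpolation=2)
cv2.imwrite('pics/f1.png',np.hstack([a,b]));cv2.imwrite('pics/f2.png',np.hstack([c,d]))
E
```

```text
t 21.8 pos [0.3344 0.4185 0.2049] yaw 8.07 tilt [-0.002   0.0059] F [1.02 0.84 0.58] M [ 0.006 -0.034  0.007] w 1.0 q [-103.     8.1   52.   104.1   -7.    70.8  -40.9]
```

View pics/f1.png

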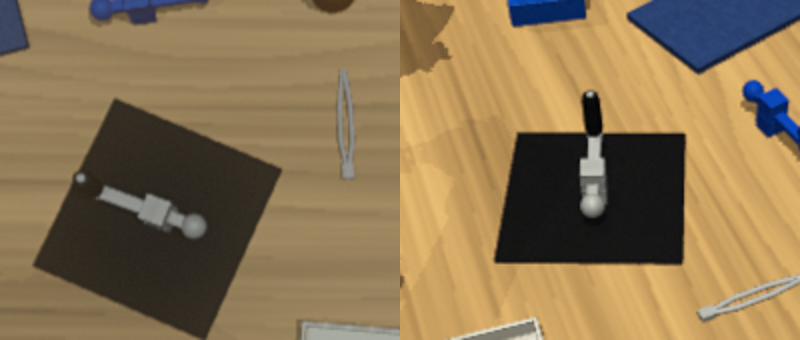

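View pics/f2.png

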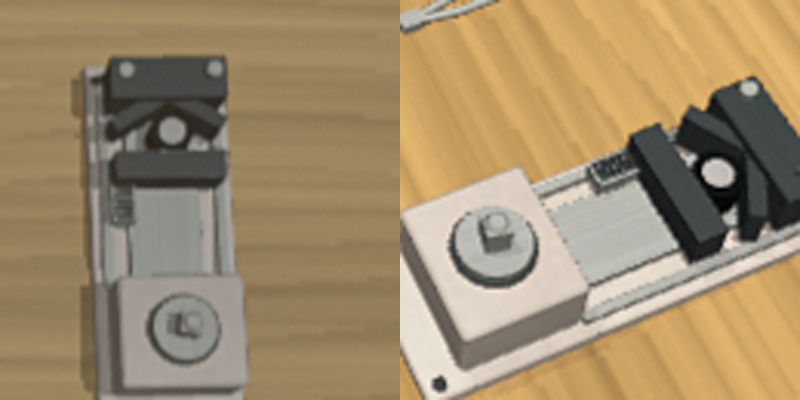

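View pics/f_t.png

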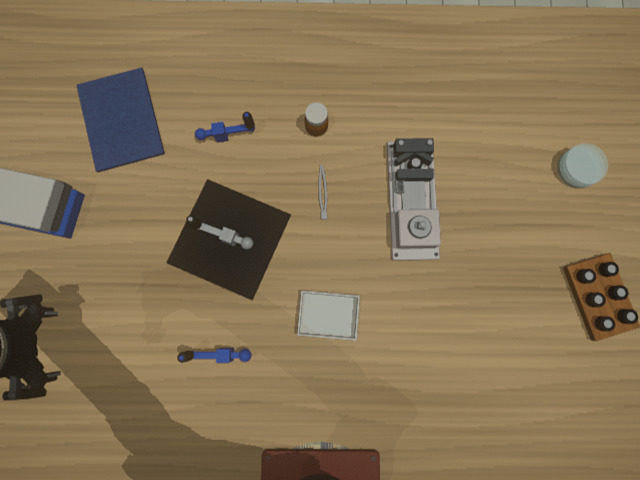

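The crank stands on the mat at (230,237) in the top view. The specimen is in the V at (416,163), and the jar, tray and tweezers haven't moved. Handing in.

```bash
python3 -c "
from station import env
print(env.hand_in())"
```

```text
the job is handed in; nothing more can be done
None
```

The job is done and handed in at about 22 s of the 72 s allowed; the hand-in gave no verdict.

- **Fitting:** I took the steel crank from the mat, not either of the blue look-alikes. It went fully down onto the spindle by creeping: side forces stayed around 3 N, and it seated with about 7 N at the expected height.
- **Winding:** I turned it clockwise about 2.5 rad. The winding moment ran at about 0.15 N·m (single readings 0.08 to 0.18), then rose to about 0.34 N·m at the bite. I stopped there. That means roughly 15–20 N of clamping, with single readings up to about 24 N, well under 50 N. The clamping force is inferred from the moment, not measured directly.
- **Lifting off:** I opened the fingers once to let the torque go, regripped with about 0.05 N·m left, and lifted straight up. Lift force was under 7 N.
- **Last checks:** The pictures show the specimen held between the jaw and the V. The crank stands hub down on the mat, and the jar, tray and tweezers are where they were. The arm is clear of everything.
- **Disagreement:** The trained networks put the spindle about 5 mm from my own fit to its collar and edges. I used my fit, and the crank went on without searching.

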